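# Clamp the drone arm in its assembly jig

## Robot

A 6-joint arm with a two-finger parallel gripper is mounted at the origin on a cart in front of the work surface, level with it; the furniture and walls round the work are solid. World frame = base frame: x ahead of the robot, y to its left, z up, the work surface at z = 0. Lengths are in mm, angles in rad, forces in N, time in s.
With the tool pointing down it reaches from about 275 to 750 mm from the base axis. Payload 10.2 kg.
Tool frame: the origin (TCP) lies midway between the tips of the shut fingers; the grasp point (between the pads) lies grip_depth behind it (grip_depth is the distance from the TCP to the grasp point, in mm); z points along the fingers, y is the line along which they close (so a half turn about z gives the same grasp; the last joint's range is limited). The gripper opens to 85 mm and grips with 20 to 120 N. Pads are 22 mm wide; open, the fingers measure 114 mm over their backs; the gripper's body (76 mm by 85 mm) begins 54 mm behind the grasp point. The pads swing forward as they close: fully open they stand 13 mm farther back than shut.
Start: joints at [0.898, 0.313, 1.498, -0, 1.331, -0.223], TCP at [228.275, 472.781, 231.294] pointing down, gripper open.
Joint ranges: [-2.94, 2.94], [-0.97, 2.17], [0.19, 2.56], [-1.23, 4.37], [0.02, 3.11], [-2.88, 2.88]. Speed limits (rad/s): [2.39, 2.39, 3.01, 3.14, 3.14, 3.14].

## Interface

Orientations are given as a unit quaternion [w, x, y, z].
In Python, from rig import * gives the robot as it stands.
- The arm moves only by the tool servo_tool, never from a script. Its argument "commands" is a list of rows, each a list of 3 entries, a list of its own where there are three numbers: the gripper command: -1 is fully open, 1 is shut, values between are in proportion, then the shift along the tool's x, y, z in m, then the turn, a rotation vector about the tool's x, y, z in units of 6 degrees (1.0 is 6 degrees). In form: [[grip, [dx, dy, dz], [ax, ay, az]], ...]. A call has 1 to 10 rows; each row shifts and turns the commanded pose from where the row before left it, along the tool's axes as they then stand; what a row does not reach is not made up. A row lasts 1/12 s, in which the tool goes at most 41.7 mm and 7.16 degrees, less where a joint would pass 70% of its speed; a pose out of reach is approached as far as the arm can. A call is refused whole if a number of a shift passes 0.0417 or a number of a turn 1, either way. A call with a gripper value outside its range is refused whole. The fingers move at their own pace and stop on an object; "squeeze" is the grip in N (left out, the last holds). Time passes only in rows, so rows that do not move let the fingers close. It gives the time, the measured TCP pose, the force, the opening and the grip force at its end, in the units of the state.
- sense(): the state, without advancing time (a new reading comes with each control period).
- capture(name): name is "side" or "top" or "wrist"; returns a dict with "pixels" (420x560x3 uint8, red, green, blue), "z_map" (420x560 float32, mm along the optical axis (not along the pixel's ray), 0 where there is no reading), "fx", "fy", "cx", "cy" (pixels), "distortion" ([k1, k2, p1, p2, k3] as OpenCV has them; the pictures are not rectified), "rvec" (rotation vector, rad) and "tvec" (3), from world to camera coordinates, as OpenCV has them; the wrist camera has in their place "T_tool_cam" (4x4, takes a point from camera to tool coordinates, whose origin is the TCP and whose axes are the flange's). Camera axes: x right, y down, z forward; pixel columns grow to the right and rows downward; lengths in mm; the calibration is good to about 2 mm. A picture is of the moment at which its call begins: read the wrist's pose just before it.
- finish_job(): hands the job in; it is judged then, once.
The state is a dict: "time_s": time; "joints": joint angles; "dq": joint speeds; "tau": joint torques, N m; "eef_pos": TCP position; "ee_rot": TCP orientation; "force": force on the tool from outside, world axes, zero at the start; "wrist_torque": the same for the moment, N m; "grip_width": opening from 0.0 (shut) to 1.0 (fully open); "grip_force": force on a finger pad.
Only numpy, scipy, OpenCV 4.12 (cv2) and the standard library are available. Lean on these libraries where they do the work, as an engineer would, in place of code of your own. Each camera call takes 0.05 s, during which the arm holds its last target. There are 200 camera calls.

## Task

The loose black frame arm lies in the aluminium jig, ready to be clamped. With fingertip pushes only, first swing the steel clamp bar round by its upright tab until it lies across the arm against its stop pin, then push the wing nut round clockwise, stroke after stroke on its wings, until it is fully tight and the bar is down on the arm. Do not pinch the tab or the wings, do not lift or shift the arm in its nest, and leave the small things round the jig where they are.

Things in the scene. Friction and masses are not known exactly. Their poses are not given: they have to be found in the camera images.
- jig: Aluminium clamping jig fixed to the worktop. Origin: worktop level, under the axis of the upright threaded stud (10 mm thick, top 76 mm above the worktop). z up; base plate 12 mm thick, x -99 to +56, y -86 to +86 mm. The frame arm's nest (black rails and end stops, 18 mm above the worktop) runs along y at x = -68 mm.
- wing_nut (a joint): Turn of the steel wing nut, rad; grows clockwise from above (tightening), from 0 (loosest) to 12.57 (two turns: hard stop, tight). At 0 the two wings point to the jig's +y and -y. It stays where it is left; about 0.05 N m turns it. It sinks with the bar 8 mm over the range: the wings' lower edge is 46 mm above the worktop at 0, 38 mm when tight (linear).
- clamp_bar (a joint): Swing of the clamp bar about the stud, rad; grows clockwise from above. 0: points to the jig's -y; 1.57: to -x, across the frame arm, against the stop pin. Stays where it is left; about 0.07 N m turns it. Steel, 20 mm wide, 7 mm thick, reaching 92 mm from the stud axis, under the nut; its top is 40 mm above the worktop with the nut at 0, 32 mm when tight.
- nut_centre (a point): On the stud axis, mid-height of the wings, 11 mm above their lower edge.
- bar_tab (a point): Centre of the upright tab on the bar's outer end, 76 mm from the stud axis: 26 mm long along the bar, 9 mm thick, 19 mm high above the bar's top; this point is 9 mm above the bar's top.
- bar_pad (a point): Centre of the lower face of the rubber pad (14 mm wide) under the bar, 68 mm from the stud axis; it comes down on the frame arm.
- tab_push_face: The face of the tab to push so that the bar swings clockwise, over the arm (its anticlockwise side). Origin on the stud axis, not on the face.
- tab_far_face: The opposite face of the tab. Origin on the stud axis.
- wing_push_faces: The faces of both wings to push to tighten (the anticlockwise side of each wing). Origin on the stud axis.
- wing_back_faces: The opposite faces of both wings. Origin on the stud axis.
- kit_arm: Loose black moulded frame arm 25 x 138 x 10 mm, lying along the jig's y in its nest on the base plate, about 1.5 mm play. Origin: centre of its underside.
- screw_cup: Shallow cup of screws, 56 mm wide, 17 mm high; origin centre of the underside (a loose bystander).
- motor_a: Small black motor 23 x 40 x 24 mm beyond the fence; origin at its underside (a loose bystander).
- motor_b: Small black motor 23 x 40 x 24 mm left of the jig; origin at its underside (a loose bystander).
- driver_blue: Small screwdriver with blue handle, 127 mm long, 15 mm high, in front of the jig; origin mid-length at its underside (a loose bystander).
- pcb_main: Square circuit board 36 x 36 x 6 mm beyond the fence; origin centre of the underside (a loose bystander).
- fence_face (a point): Middle of the top edge of the upright fence plate's near face, 35 mm from the stud axis on the jig's +x side. The plate is 80 mm long (y -40 to +40), 6 mm thick, top 74 mm above the worktop. A finger cannot pass between nut and fence.
- stop_pin (a point): Top of the bar's stop pin, 8 mm thick, 38 mm above the worktop, at jig x = -44, y = +14 mm.
- wing_tip (a point): Outer end of the wing that points to the jig's +y at 0 (mid-height). The two wings are opposite each other, reach 32 mm from the stud axis, are 10 mm thick and 22 mm high; the hub between them has 13 mm radius.

How it is judged (in metres and radians):
On the way, in this order (a step that is already met when the one before it is completed fails the run):
1. the bar lies across the arm against its stop while the nut is still loose (value of joint clamp_bar above 1.47 rad and value of joint wing_nut below 6 rad), for 0.2 s.
2. the wing nut is fully tight (value of joint clamp_bar above 1.47 rad and value of joint wing_nut above 12.2 rad), for 0.2 s.
At the end, for the whole second after the job is handed in: The clamp bar is within 0.1 rad of its stop across the arm, the wing nut within 0.37 rad of its tight stop (above 12.2 rad) and at rest, and the frame arm still lies in its nest (within 8 mm sideways, not raised by 6 mm) at rest (all of step 2 and z of kit_arm in the frame of jig below 0.018 m and x of kit_arm in the frame of jig between -0.076 and -0.06 m and velocity of joint wing_nut between -0.1 and 0.1 rad/s and linear speed of kit_arm below 0.02 m/s); the robot touches nothing.
It fails at once if the frame arm is lifted or shoved out of its nest by more than 8 mm (distance of kit_arm from where it was at the start of the episode above 0.008 m).
It fails at once if a wing of the nut is pinched (both sides pressed with over 3 N at once) (contact force between the fingers and wing_push_faces above 3 N and contact force between the fingers and wing_back_faces above 3 N).
It fails at once if the tab is pinched (both sides pressed with over 3 N at once) (contact force between the fingers and tab_push_face above 3 N and contact force between the fingers and tab_far_face above 3 N).
It fails at once if a bystander is moved by more than 20 mm (distance of any of screw_cup, motor_a, motor_b, driver_blue, pcb_main from where it was at the start of the episode above 0.02 m).
It also fails if it takes over 72 s, if anything falls off the work surface, if the arm or the gripper's body presses on something with over 40 N, if the wrist force passes 120 N, or if a joint passes its speed limit or range.

## Working session

There is one attempt and no reset: what is moved stays moved. The work goes in short steps, Python scripts to look and compute and a tool call to move; the robot and the scene stay as the last step left them, time stands still between calls to the robot, and variables do not carry over. Pictures are saved under pics/ and viewed, at most 10 in all, crops included, and the job is handed in when it is done.

Besides the shell and the picture viewer there is one more tool, called after "Emit:" in YAML: its name, and indented under it one key for each argument. servo_tool: Moves the arm, as the interface text tells. Its arguments: {"type":"object","properties":{"commands":{"type":"array"},"squeeze":{"type":"number"}},"required":["commands"]}

```bash
mkdir -p pics; ls; python3 - <<'E'
from rig import *
import cv2,numpy as np
s=sense();print({k:np.round(v,3) for k,v in s.items()})
for n in("top","side"):
    c=capture(n);cv2.imwrite(f"pics/{n}0.png",c["pixels"][:,:,::-1]);np.savez(f"{n}0.npz",**c)
    print(n,c["fx"],c["cx"],c["cy"],c["distortion"],c["rvec"],c["tvec"])
E
```

```text
pics
{'time_s': np.float64(0.0), 'joints': array([ 0.898,  0.313,  1.498,  0.   ,  1.331, -0.223]), 'dq': array([ 0.   , -0.   , -0.   , -0.   , -0.001,  0.   ]), 'tau': array([-1.0000e-03, -4.1227e+01, -2.5974e+01, -0.0000e+00,  4.0000e-03,
       -0.0000e+00]), 'eef_pos': array([228.101, 472.574, 230.724]), 'ee_rot': array([-0.   ,  0.223,  0.975, -0.001]), 'force': array([-0.27 ,  0.215, -0.54 ]), 'wrist_torque': array([-0.001,  0.   , -0.031]), 'grip_force': np.float64(0.0), 'grip_width': np.float64(1.0)}
top 483.2469409882863 279.1142174646435 214.13927171910663 [0.00658489 0.         0.         0.         0.        ] [ 2.16791461 -2.2325733   0.07152201] [393.87627251 498.1766767  920.43705148]
side 518.2263373530589 275.66652796964996 209.70996682099963 [-0.06325876  0.          0.          0.          0.        ] [ 2.49090778 -0.23087784  0.05373606] [-464.79652909  413.13329344  616.63289726]
```

View pics/top0.png

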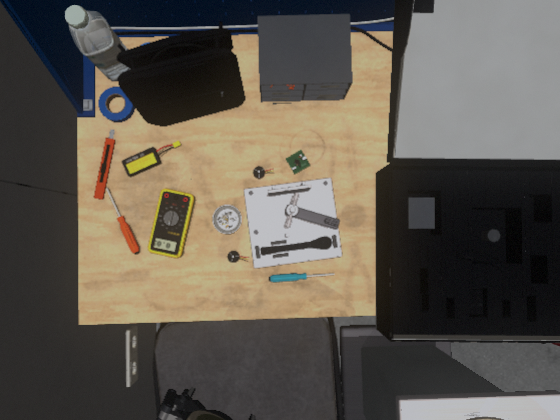

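View pics/side0.png

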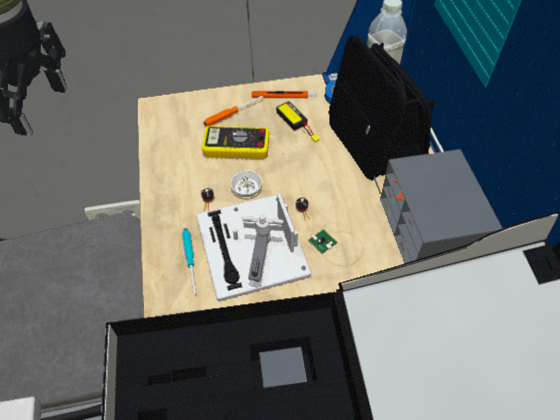

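The top view shows the white jig plate with corners near (245,187), (331,179), (341,258) and (253,267). The stud is at about (291,210), and the bar points right, to (338,222). The fence is above and the frame arm below. The cup is at (228,219), the motors at (234,257) and (260,172), the driver at (300,277) and the PCB at (298,161).

```bash
cat > h.py <<'E'
import cv2,numpy as np
def load(n): return dict(np.load(n))
def K(c): return np.array([[c["fx"],0,c["cx"]],[0,c["fy"],c["cy"]],[0,0,1.]])
def ray(c,uv,z):
    p=cv2.undistortPoints(np.float64(uv).reshape(-1,1,2),K(c),c["distortion"]).reshape(-1,2)
    R,_=cv2.Rodrigues(c["rvec"]);o=-R.T@c["tvec"].ravel()
    d=np.c_[p,np.ones(len(p))]@R
    return o+d*((z-o[2])/d[:,2])[:,None]
def proj(c,P): return cv2.projectPoints(np.float64(P).reshape(-1,1,3),c["rvec"],c["tvec"],K(c),c["distortion"])[0].reshape(-1,2)
def jigfit(c):
    # white plate mask -> min area rect on z=12
    im=c["pixels"].astype(int);m=((im.min(2)>165)&(im.max(2)-im.min(2)<25)).astype(np.uint8)
    m=cv2.morphologyEx(m,cv2.MORPH_OPEN,np.ones((3,3)))
    cs,_=cv2.findContours(m,cv2.RETR_EXTERNAL,cv2.CHAIN_APPROX_NONE)
    return m,cs
E
python3 - <<'E'
from h import *
for n,ctr in(("top0.npz",(290,240)),("side0.npz",(250,250))):
    c=load(n);m,cs=jigfit(c)
    best=max((k for k in cs if abs(k.reshape(-1,2).mean(0)-ctr).max()<60),key=cv2.contourArea)
    P=ray(c,best.reshape(-1,2),12.)[:,:2]
    r=cv2.minAreaRect(P.astype(np.float32));print(n,cv2.contourArea(best),r,cv2.boxPoints(r))
c=load("top0.npz")
print(ray(c,[(291,210),(338,222)],[60,40])if 0 else (ray(c,[(291,210)],70),ray(c,[(338,222)],40),ray(c,[(228,219),(234,257),(260,172),(300,277),(298,161)],10)))
im=c["pixels"][165:285,210:350];cv2.imwrite("pics/topz.png",cv2.resize(im,None,fx=5.5,fy=4.9*1.0,interpolation=2)[:,:,::-1])
E
```

```text
top0.npz 2575.5 ((511.20587158203125, 355.9093017578125), (114.91773986816406, 168.6558837890625), 5.8342485427856445) [[445.4726  433.9597 ]
 [462.61664 266.1774 ]
 [576.93915 277.85892]
 [559.7951  445.6412 ]]
side0.npz 3638.0 ((495.91741943359375, 351.1831359863281), (157.3223419189453, 171.3145751953125), 6.0654168128967285) [[408.64572 428.04926]
 [426.74747 257.69373]
 [583.1891  274.31702]
 [565.0874  444.67255]]
(array([[513.28139667, 358.14544818,  70.        ]]), array([[490.10585997, 269.91679235,  40.        ]]), array([[503.07809443, 477.74455009,  10.        ],
       [429.80813275, 468.00684573,  10.        ],
       [592.38437904, 413.64956899,  10.        ],
       [387.80574593, 342.61626721,  10.        ],
       [611.78842959, 339.33695763,  10.        ]]))
```

View pics/topz.png

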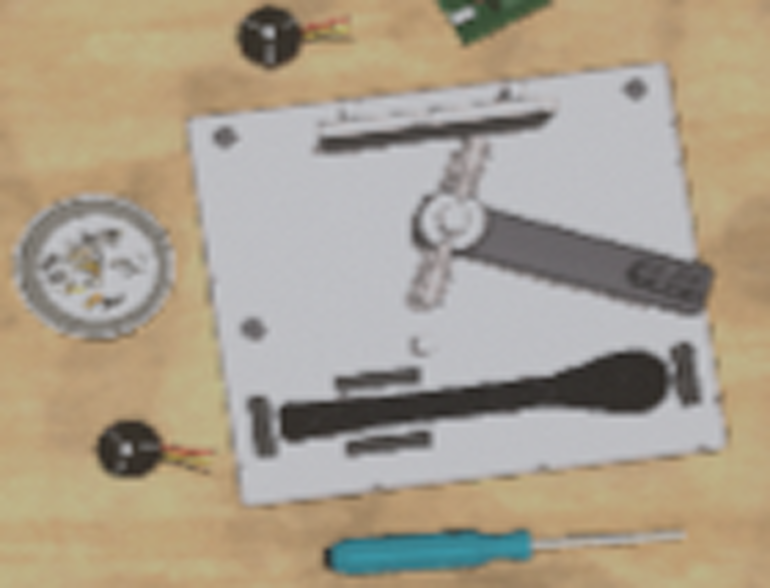

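Emit:
servo_tool:
  commands:
    - [1,[-0.015,0,0],[0,0,0]]
    - [1,[-0.03,0,0],[0,0,0]]
    - [1,[-0.036,0,0],[0,0,0]]
    - [1,[-0.036,0,0],[0,0,0]]
    - [1,[-0.036,0,0],[0,0,0]]
    - [1,[-0.036,0,0],[0,0,0]]
    - [1,[-0.036,0,0],[0,0,0]]
    - [1,[-0.036,0,0],[0,0,-0.5]]
    - [1,[-0.03,0,0],[0,0,-0.5]]
    - [1,[-0.02,0,0],[0,0,-0.5]]
  squeeze: 40

```text
time_s: 0.93
eef_pos: [512.1, 339.0, 230.6]
ee_rot: [-0.0, 0.146, 0.989, -0.0]
force: [-0.6, -0.2, 0.4]
grip_width: 0.0
grip_force: 0.0
```

Emit:
servo_tool:
  commands:
    - [1,[0,0,0],[0,0,0]]
    - [1,[0,0,0],[0,0,0]]

```text
time_s: 1.1
eef_pos: [510.0, 340.5, 230.5]
ee_rot: [-0.001, 0.147, 0.989, -0.0]
force: [-0.5, -0.3, 0.2]
grip_width: 0.003
grip_force: 0.0
```

```bash
python3 - <<'E'
from rig import *
import cv2,numpy as np
from scipy.spatial.transform import Rotation as R
s=sense();c=capture("wrist");q=s["ee_rot"];print(s["time_s"],s["eef_pos"],q,s["joints"],s["grip_width"],s["force"])
T=np.eye(4);T[:3,:3]=R.from_quat(np.r_[q[1:],q[0]]).as_matrix();T[:3,3]=s["eef_pos"]
print(np.round(c["T_tool_cam"],3))
W=np.linalg.inv(T@c["T_tool_cam"]);c["rvec"]=cv2.Rodrigues(W[:3,:3])[0];c["tvec"]=W[:3,3]
np.savez("w0.npz",**c)
from h import *
im=c["pixels"][:,:,::-1].copy()
yaw=.106;o=np.array([517.3,353.5]);Rj=np.array([[np.cos(yaw),-np.sin(yaw)],[np.sin(yaw),np.cos(yaw)]])
def J(x,y,z): return np.r_[o+Rj@[x,y],z]
for p in proj(c,[J(0,0,76),J(-99,-86,12),J(-99,86,12),J(56,-86,12),J(56,86,12),J(35,-40,74),J(35,40,74),J(-44,14,38)]): cv2.circle(im,tuple(int(v) for v in p),3,(0,0,255),1)
cv2.imwrite("pics/w0.png",im)
E
```

```text
1.1 [510.02589372 340.46998621 230.510748  ] [-6.37401869e-04  1.46851525e-01  9.89158296e-01 -2.99477925e-04] [ 3.97745304e-01  5.12568401e-01  1.20828415e+00  1.50539985e-04
  1.42214072e+00 -8.78304285e-01] 0.0027689711529596695 [-0.51261811 -0.26436536  0.19477061]
[[ 0.00000e+00 -9.65000e-01 -2.63000e-01  6.73850e+01]
 [ 1.00000e+00 -0.00000e+00  1.00000e-03  1.48000e-01]
 [-1.00000e-03 -2.63000e-01  9.65000e-01 -1.41958e+02]
 [ 0.00000e+00  0.00000e+00  0.00000e+00  1.00000e+00]]
```

View pics/w0.png

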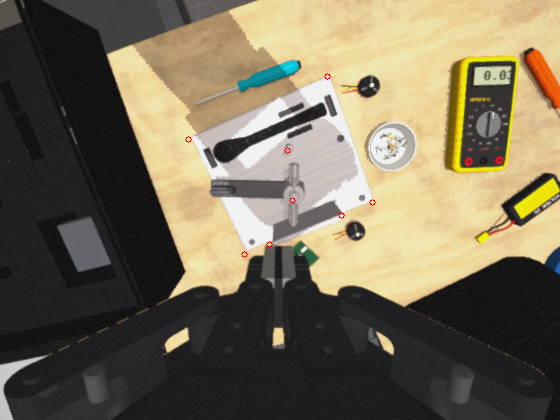

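The wrist view shows the plate corners matching the jig estimate. The hub is near (293,188), the tab near (222,188), and the wings point up and down at (294,165) and (292,215). I'll zoom in to check the stud.

```bash
python3 - <<'E'
from h import *
c=load("w0.npz")
yaw=.106;o=np.array([517.3,353.5]);Rj=np.array([[np.cos(yaw),-np.sin(yaw)],[np.sin(yaw),np.cos(yaw)]])
J=lambda x,y,z:np.r_[o+Rj@[x,y],z]
im=cv2.resize(c["pixels"][60:270,180:390,::-1],None,fx=2.85,fy=2.85,interpolation=cv2.INTER_CUBIC)
def dot(P,col):
    p=(proj(c,[P])[0]-[180,60]+.5)*2.85;cv2.circle(im,tuple(int(v) for v in p),4,col,1)
for P in [J(0,0,76),J(-44,14,38),J(35,-40,74),J(35,40,74)]:dot(P,(0,0,255))
for P in [J(0,0,12),J(-99,-86,12),J(-99,86,12),J(56,-86,12),J(56,86,12)]:dot(P,(0,255,0))
cv2.imwrite("pics/w0z.png",im)
z=c["z_map"];
# depth-derived world points
v,u=np.mgrid[60:270,180:390];d=z[60:270,180:390]
p=cv2.undistortPoints(np.float64(np.c_[u.ravel(),v.ravel()]).reshape(-1,1,2),K(c),c["distortion"]).reshape(-1,2)
R,_=cv2.Rodrigues(c["rvec"]);X=(np.c_[p,np.ones(len(p))]*d.reshape(-1,1)-c["tvec"].ravel())@R
L=(X-np.r_[o,0]);L[:,:2]=L[:,:2]@Rj;L=L[(d.ravel()>0)]
for lo,hi in((8,16),(36,45),(45,52),(52,62),(62,70),(70,82)):
    q=L[(L[:,2]>lo)&(L[:,2]<hi)&(abs(L[:,0])<110)&(abs(L[:,1])<110)];print(lo,hi,len(q),q.mean(0) if len(q) else'',np.percentile(q,[2,98],0).round(1).tolist() if len(q) else'')
np.save("L.npy",L)
E
```

```text
8 16 14783 [-30.50738005   9.87685557  11.77729264] [[-98.5, -78.8, 9.8], [49.2, 85.8, 15.6]]
36 45 1183 [-15.13558281 -30.47364531  38.39776359] [[-45.9, -74.8, 36.3], [33.7, 30.1, 44.2]]
45 52 207 [13.83707573 -8.62182957 48.70463866] [[-40.4, -72.4, 45.3], [47.8, 38.5, 51.7]]
52 62 620 [ -0.29201183 -18.01826196  57.60276035] [[-38.8, -75.8, 52.4], [34.0, 36.9, 61.9]]
62 70 609 [ 8.46211885  3.2062611  65.72715633] [[-30.4, -30.8, 62.1], [33.9, 37.1, 69.8]]
70 82 555 [27.88972668  3.03085058 73.30238881] [[-6.3, -34.0, 70.2], [38.5, 39.3, 76.2]]
```

View pics/w0z.png

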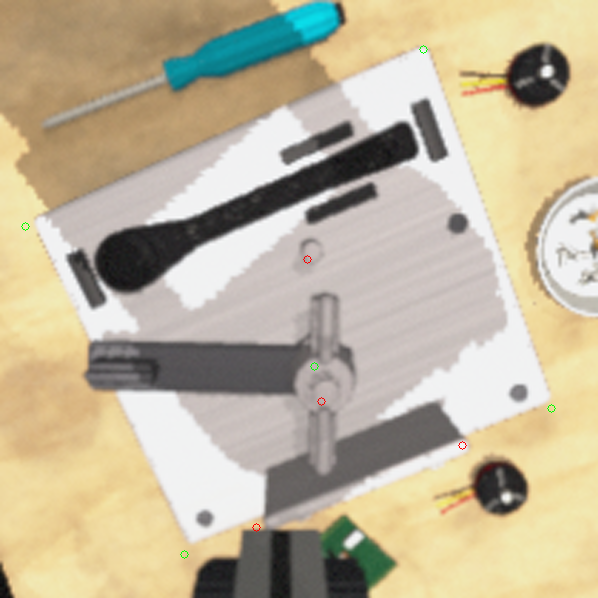

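```bash
python3 - <<'E'
from h import *
L=np.load("L.npy");r=np.hypot(L[:,0],L[:,1])
q=L[(r<15)&(L[:,2]>70.5)];print("stud wrist depth",len(q),q.mean(0),np.median(q,0))
q=L[(L[:,2]>72)&(L[:,0]>25)&(L[:,0]<48)];print("fence",np.percentile(q,[3,50,97],0).round(1))
w=load("w0.npz");o=np.array([517.3,353.5]);yaw=.106;Rj=np.array([[np.cos(yaw),-np.sin(yaw)],[np.sin(yaw),np.cos(yaw)]])
zz=lambda a,b:(a/2.85+180-.5,b/2.85+60-.5)
a=ray(w,[zz(324,388)],76);b=ray(w,[zz(312,246)],38);t=ray(w,[zz(115,352),zz(115,382),zz(155,367),zz(90,367)],59)
cor=ray(w,[zz(40,215),zz(193,543),zz(425,50),zz(550,403)],12)
print("wrist stud",a,"pin",b,"tab",(t[:,:2]-o)@Rj);print("cor",(cor[:,:2]-o)@Rj)
T=load("top0.npz");tt=lambda a,b:(a/5.5+210-.4,b/4.9+165-.4)
print("top stud",ray(T,[tt(453,218)],76),"pin",ray(T,[tt(418,342)],38),"cor",(ray(T,[tt(190,118),tt(662,64),tt(724,447),tt(246,505)],12)[:,:2]-o)@Rj)
# side zoom
s=load("side0.npz");im=cv2.resize(s["pixels"][185:305,190:320,::-1],None,fx=5,fy=5,interpolation=cv2.INTER_CUBIC)
J=lambda x,y,z:np.r_[o+Rj@[x,y],z]
for P in [J(0,0,76),J(-44,14,38),J(35,-40,74),J(35,40,74),J(-99,-86,12),J(-99,86,12),J(56,-86,12),J(56,86,12)]:
    p=(proj(s,[P])[0]-[190,185]+.5)*5;cv2.circle(im,tuple(int(v) for v in p),4,(0,0,255),1)
cv2.imwrite("pics/sz.png",im)
E
```

```text
stud wrist depth 289 [ -8.61368056   1.26474488 187.67758307] [-11.19214045   1.04878428 241.2154615 ]
fence [[ 33.2 -33.8  72.2]
 [ 35.8   3.8  73.4]
 [ 38.5  39.1  74.7]]
wrist stud [[512.8248034  355.58302918  76.        ]] pin [[467.57997748 365.89239008  38.        ]] tab [[-42.52560776 -63.07426701]
 [-32.46706624 -67.92292448]
 [-31.78972826 -51.99953851]
 [-41.10682106 -73.93082282]]
cor [[-100.75741755  -78.35175094]
 [  52.53949802  -80.13202449]
 [ -98.38397775   86.55779282]
 [  53.61712232   86.300137  ]]
top stud [[514.50290638 356.59272837  76.        ]] pin [[469.89012928 368.43434416  38.        ]] cor [[  52.74166549   86.45951947]
 [  51.7188535   -80.8080951 ]
 [-100.49632431  -81.03296165]
 [-100.26049503   87.11676958]]
```

View pics/sz.png

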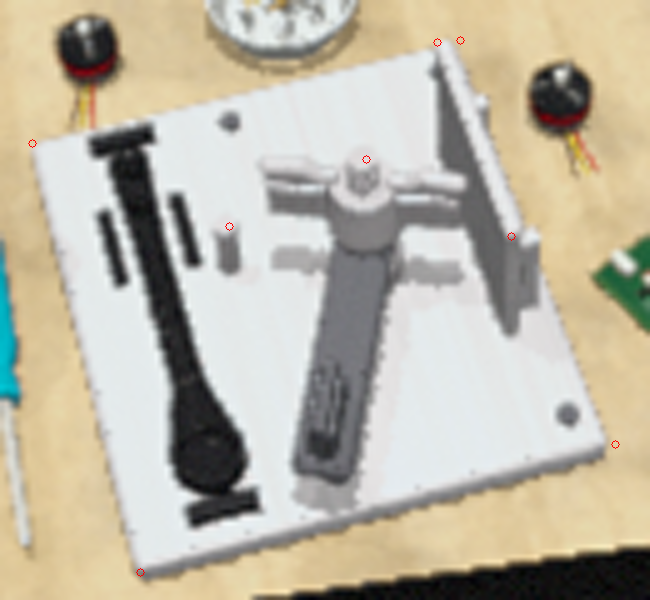

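The side view confirms the layout: stud at about (366,160) in the crop, bar toward the viewer, and pin at (229,226). The side mask includes the plate's front wall, so I'll use the top and wrist estimates. That puts the jig origin at about (514.5, 356) with yaw 0.105. Next I move behind the tab.

Emit:
servo_tool:
  commands:
    - [1,[-0.01,-0.018,0.02],[0,0,-0.57]]
    - [1,[-0.009,-0.019,0.03],[0,0,-0.55]]
    - [1,[-0.009,-0.019,0.03],[0,0,-0.55]]
    - [1,[0,0,0.03],[0,0,0]]
    - [1,[0,0,0.02],[0,0,0]]
    - [1,[0,0,0.01],[0,0,0]]
    - [1,[0,0,0.005],[0,0,0]]
    - [1,[0,0,0],[0,0,0]]
    - [1,[0,0,0],[0,0,0]]

```text
time_s: 1.9
eef_pos: [524.3, 280.7, 87.6]
ee_rot: [0.001, 0.059, 0.998, 0.0]
force: [0.9, -0.0, 0.7]
grip_width: 0.001
grip_force: 0.0
```

Emit:
servo_tool:
  commands:
    - [1,[0.0035,-0.0024,0.0],[0,0,0]]
    - [1,[0,0,0.015],[0,0,0]]
    - [1,[0,0,0.015],[0,0,0]]
    - [1,[0,0,0.01],[0,0,0]]
    - [1,[0,0,0],[0,0,0]]
    - [1,[0,0,0],[0,0,0]]

```text
time_s: 2.4
eef_pos: [520.4, 278.1, 46.8]
ee_rot: [0.0, 0.059, 0.998, 0.0]
force: [-0.1, -0.4, 0.2]
grip_width: -0.003
grip_force: 0.0
```

Emit:
servo_tool:
  commands:
    - [1,[0.004,-0.0007,0],[0,0,0.5]]
    - [1,[0.004,-0.0007,0],[0,0,0.5]]
    - [1,[0.004,-0.0007,0],[0,0,0.5]]
    - [1,[0.004,-0.0007,0],[0,0,0.5]]
    - [1,[0.004,-0.0007,0],[0,0,0.5]]
    - [1,[0.004,-0.0007,0],[0,0,0.5]]
    - [1,[0.004,-0.0007,0],[0,0,0.5]]
    - [1,[0.004,-0.0007,0],[0,0,0.5]]

```text
time_s: 3.07
eef_pos: [489.1, 282.4, 47.7]
ee_rot: [0.001, 0.266, 0.964, 0.001]
force: [1.6, -0.4, 0.7]
grip_width: 0.002
grip_force: 0.5
```

```bash
cat > top.py <<'E'
import sys
from rig import *
from h import *
s=sense();print(s["time_s"],s["eef_pos"],s["ee_rot"],s["force"],s["joints"][5])
a,b=s["ee_rot"][1:3];print("alpha",np.degrees(np.arctan2(2*a*b,a*a-b*b)))
n=sys.argv[1];c=capture("top");d=capture("side")
A=cv2.resize(c["pixels"][165:285,220:350],(400,370),interpolation=cv2.INTER_CUBIC);B=cv2.resize(d["pixels"][170:310,180:320],(390,370),interpolation=cv2.INTER_CUBIC)
cv2.imwrite(f"pics/{n}.png",np.hstack([A,B])[:,:,::-1])
np.savez(n+"t.npz",**c);np.savez(n+"s.npz",**d)
E
python3 top.py s1
```

```text
3.0667 [489.0974257  282.36138521  47.72480544] [1.25232460e-03 2.66442968e-01 9.63849573e-01 7.59352478e-04] [ 1.58334793 -0.35643637  0.6688099 ] -0.715100909990978
alpha 149.0945423715146
```

View pics/s1.png

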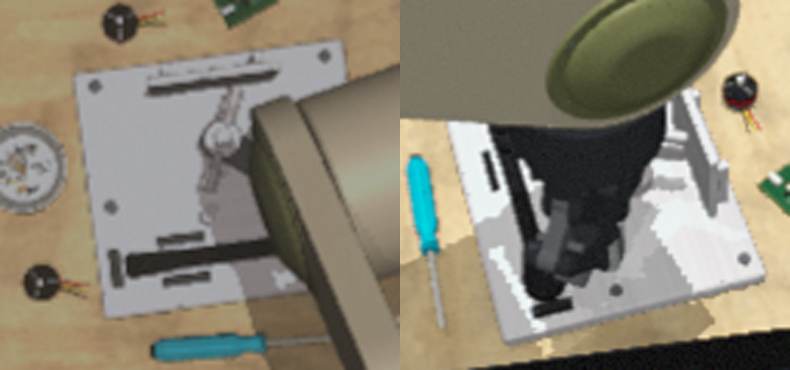

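The bar root near (225,155) has turned, so the tab is being pushed. I'll continue the sweep.

Emit:
servo_tool:
  commands:
    - [1,[0.004,-0.0007,0],[0,0,0.5]]
    - [1,[0.004,-0.0007,0],[0,0,0.5]]
    - [1,[0.004,-0.0007,0],[0,0,0.5]]
    - [1,[0.004,-0.0007,0],[0,0,0.5]]
    - [1,[0.004,-0.0007,0],[0,0,0.5]]
    - [1,[0.004,-0.0007,0],[0,0,0.5]]
    - [1,[0.004,-0.0007,0],[0,0,0.5]]
    - [1,[0.004,-0.0007,0],[0,0,0.5]]
    - [1,[0.004,-0.0007,0],[0,0,0.5]]

```text
time_s: 3.92
eef_pos: [458.7, 301.9, 47.2]
ee_rot: [0.001, 0.483, 0.875, 0.001]
force: [0.7, -0.3, 0.3]
grip_width: -0.001
grip_force: 0.5
```

Emit:
servo_tool:
  commands:
    - [1,[0.004,-0.0007,0],[0,0,0.5]]
    - [1,[0.004,-0.0007,0],[0,0,0.5]]
    - [1,[0.004,-0.0007,0],[0,0,0.5]]
    - [1,[0.004,-0.0007,0],[0,0,0.5]]
    - [1,[0.004,-0.0007,0],[0,0,0.5]]
    - [1,[0.003,-0.0005,0],[0,0,0.4]]

```text
time_s: 4.42
eef_pos: [445.2, 321.1, 47.2]
ee_rot: [0.001, 0.61, 0.792, 0.001]
force: [0.2, -0.9, 0.7]
grip_width: -0.001
grip_force: 0.5
```

Emit:
servo_tool:
  commands:
    - [1,[0.004,-0.0007,0],[0,0,0.4]]
    - [1,[0.003,-0.0005,0],[0,0,0.3]]
    - [1,[0.002,0,0],[0,0,0.1]]
    - [1,[0,0,0],[0,0,0]]
    - [1,[0,0,0],[0,0,0]]

```text
time_s: 4.83
eef_pos: [441.6, 329.3, 46.6]
ee_rot: [0.0, 0.642, 0.767, 0.0]
force: [-0.8, -0.2, -0.3]
grip_width: 0.004
grip_force: 0.0
```

Emit:
servo_tool:
  commands:
    - [1,[0.001,0,0],[0,0,0]]
    - [1,[0.001,0,0],[0,0,0]]
    - [1,[0,0,0],[0,0,0]]

```text
time_s: 5.08
eef_pos: [441.1, 331.3, 46.4]
ee_rot: [0.0, 0.642, 0.766, 0.0]
force: [-0.1, -0.7, 0.9]
grip_width: 0.002
grip_force: 0.4
```

Emit:
servo_tool:
  commands:
    - [1,[0.001,0,0],[0,0,0]]
    - [1,[0.001,0,0],[0,0,0]]
    - [1,[0,0,0],[0,0,0]]

```text
time_s: 5.33
eef_pos: [440.9, 332.9, 46.3]
ee_rot: [0.0, 0.642, 0.766, -0.0]
force: [1.3, -4.2, 1.3]
grip_width: 0.001
grip_force: 2.4
```

Emit:
servo_tool:
  commands:
    - [1,[0.001,0,0],[0,0,0]]
    - [1,[0.001,0,0],[0,0,0]]
    - [1,[0,0,0],[0,0,0]]
    - [1,[0,0,0],[0,0,0]]

```text
time_s: 5.67
eef_pos: [440.6, 334.1, 46.2]
ee_rot: [0.001, 0.642, 0.766, -0.001]
force: [3.1, -9.0, 1.0]
grip_width: -0.0
grip_force: 4.5
```

Emit:
servo_tool:
  commands:
    - [1,[-0.006,0,0],[0,0,0]]
    - [1,[-0.006,0,-0.005],[0,0,0]]
    - [1,[0,0,-0.03],[0,0,0]]
    - [1,[0,0.0,-0.03],[0,0,0]]
    - [1,[0.003,0.016,0],[0,0,0.5]]
    - [1,[0.003,0.016,0],[0,0,0.5]]
    - [1,[0.003,0.014,0],[0,0,0.5]]
    - [1,[0,0,0],[0,0,0]]
    - [1,[0,0,0],[0,0,0]]

```text
time_s: 6.42
eef_pos: [486.7, 337.9, 111.2]
ee_rot: [-0.0, 0.7, 0.714, -0.0]
force: [-0.5, 0.0, 0.1]
grip_width: -0.001
grip_force: 0.0
```

```bash
cat > wr.py <<'E'
import sys
from rig import *
from h import *
from scipy.spatial.transform import Rotation as R
O=np.array([514.5,356]);yaw=.105;Rj=np.array([[np.cos(yaw),-np.sin(yaw)],[np.sin(yaw),np.cos(yaw)]])
s=sense();c=capture("wrist");q=s["ee_rot"];a,b=q[1:3]
print(s["time_s"],s["eef_pos"],"alpha",np.degrees(np.arctan2(2*a*b,a*a-b*b)),"local",(s["eef_pos"][:2]-O)@Rj,s["force"])
T=np.eye(4);T[:3,:3]=R.from_quat(np.r_[q[1:],q[0]]).as_matrix();T[:3,3]=s["eef_pos"]
W=np.linalg.inv(T@c["T_tool_cam"]);c["rvec"]=cv2.Rodrigues(W[:3,:3])[0];c["tvec"]=W[:3,3]
np.savez(sys.argv[1]+".npz",**c);cv2.imwrite(f"pics/{sys.argv[1]}.png",c["pixels"][:,:,::-1])
E
python3 wr.py w1
```

```text
6.4167 [486.72982341 337.88954012 111.16852674] alpha 91.11200398436645 local [-29.51534011 -15.10020407] [-0.46093738  0.0421234   0.08714679]
```

View pics/w1.png

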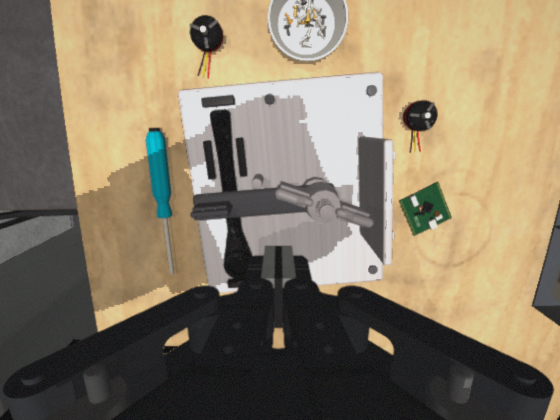

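The wrist view shows the bar lying across the arm against the pin, with the tab at (212,208). The nut hub is at (325,203) and the near wing tip at (280,190), so that wing points to about 158° in the jig frame. I'll descend behind it and start stroke 1.

Emit:
servo_tool:
  commands:
    - [1,[0,0,0.03],[0,0,0]]
    - [1,[0,0,0.02],[0,0,0]]
    - [1,[0,0,0.012],[0,0,0]]
    - [1,[0,0,0],[0,0,0]]
    - [1,[0,0,0],[0,0,0]]

```text
time_s: 6.88
eef_pos: [486.7, 338.1, 49.7]
ee_rot: [-0.0, 0.7, 0.714, -0.0]
force: [0.2, 0.6, -0.0]
grip_width: -0.003
grip_force: 0.0
```

Emit:
servo_tool:
  commands:
    - [1,[0.003,-0.0015,0],[0,0,1]]
    - [1,[0.003,-0.0015,0],[0,0,1]]
    - [1,[0.003,-0.0015,0],[0,0,1]]
    - [1,[0.003,-0.0015,0],[0,0,1]]
    - [1,[0.003,-0.0015,0],[0,0,1]]
    - [1,[0.003,-0.0015,0],[0,0,1]]

```text
time_s: 7.38
eef_pos: [482.8, 357.6, 51.0]
ee_rot: [0.0, 0.888, 0.46, 0.001]
force: [-2.2, -1.8, 0.4]
grip_width: -0.003
grip_force: 1.1
```

```bash
python3 wr.py w2
```

```text
7.3833 [482.83009381 357.55496059  50.96575575] alpha 54.785902118999005 local [-31.33251515   4.86562994] [-2.19598453 -1.82383696  0.40914915]
```

Emit:
servo_tool:
  commands:
    - [1,[0.003,-0.0015,0],[0,0,1]]
    - [1,[0.003,-0.0015,0],[0,0,1]]
    - [1,[0.003,-0.0015,0],[0,0,1]]
    - [1,[0.003,-0.0015,0],[0,0,1]]
    - [1,[0.003,-0.0015,0],[0,0,1]]
    - [1,[0.003,-0.0015,0],[0,0,1]]

```text
time_s: 7.93
eef_pos: [490.3, 376.1, 50.6]
ee_rot: [-0.0, 0.986, 0.164, 0.0]
force: [-3.8, 0.6, 0.0]
grip_width: -0.0
grip_force: 1.3
```

Emit:
servo_tool:
  commands:
    - [1,[0.003,-0.0015,0],[0,0,1]]
    - [1,[0.003,-0.0015,0],[0,0,1]]
    - [1,[0.003,-0.0015,0],[0,0,1]]
    - [1,[0.003,-0.0015,0],[0,0,1]]
    - [1,[0.003,-0.0015,0],[0,0,1]]
    - [1,[0.003,-0.0015,0],[0,0,1]]
    - [1,[0,0,0],[0,0,0]]

```text
time_s: 8.52
eef_pos: [507.9, 386.3, 50.5]
ee_rot: [-0.001, 0.989, -0.148, 0.001]
force: [-0.4, 1.4, -0.4]
grip_width: 0.002
grip_force: 0.5
```

```bash
python3 wr.py w3
```

```text
8.5167 [507.92160506 386.25244844  50.5297334 ] alpha -17.01030818054399 local [-3.37149137 30.77529793] [-0.42627146  1.38000418 -0.40126276]
```

View pics/w3.png

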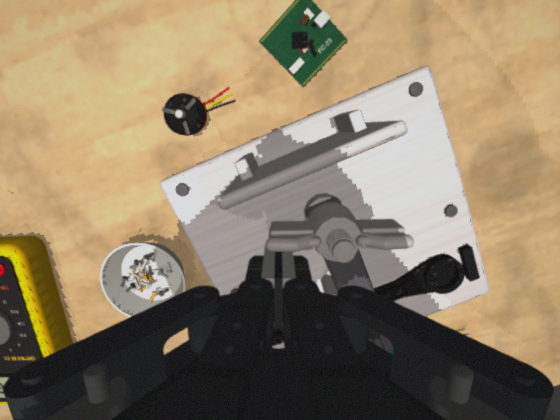

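Stroke 1 worked: the pushed wing at (290,232) is now at about 67° jig and the opposite one is at about -113°. I'll raise, swing back, and take the second wing.

Emit:
servo_tool:
  commands:
    - [1,[-0.0028,0.0018,-0.02],[0,0,-1]]
    - [1,[-0.0028,0.0018,-0.025],[0,0,-1]]
    - [1,[-0.0028,0.0018,0],[0,0,-1]]
    - [1,[-0.0028,0.0018,0],[0,0,-1]]
    - [1,[-0.0028,0.0018,0],[0,0,-1]]
    - [1,[-0.0028,0.0018,0],[0,0,-1]]
    - [1,[-0.0028,0.0018,0],[0,0,-1]]
    - [1,[-0.0028,0.0018,0],[0,0,-1]]
    - [1,[-0.0028,0.0018,0],[0,0,-1]]
    - [1,[-0.0028,0.0018,0],[0,0,-1]]

```text
time_s: 9.4
eef_pos: [484.3, 363.8, 95.2]
ee_rot: [0.0, 0.928, 0.372, 0.001]
force: [0.6, -0.2, 0.3]
grip_width: 0.003
grip_force: 0.0
```

Emit:
servo_tool:
  commands:
    - [1,[-0.0028,0.0018,0],[0,0,-1]]
    - [1,[-0.0028,0.0018,0],[0,0,-1]]
    - [1,[-0.0028,0.0018,0],[0,0,-1]]
    - [1,[-0.0028,0.0018,0],[0,0,-1]]
    - [1,[-0.0028,0.0018,0],[0,0,-1]]
    - [1,[-0.0028,0.0018,0],[0,0,-1]]
    - [1,[-0.0028,0.0018,0],[0,0,-1]]
    - [1,[-0.0028,0.0018,0],[0,0,-1]]
    - [1,[-0.0028,0.0018,0],[0,0,-1]]
    - [1,[-0.0028,0.0018,0],[0,0,-1]]

```text
time_s: 10.23
eef_pos: [491.5, 332.7, 95.2]
ee_rot: [0.0, 0.618, 0.786, 0.001]
force: [0.3, 0.3, -0.7]
grip_width: 0.001
grip_force: 0.0
```

Emit:
servo_tool:
  commands:
    - [1,[-0.0028,0.0018,0],[0,0,-1]]
    - [1,[-0.0028,0.0018,0],[0,0,-1]]
    - [1,[-0.0028,0.0018,0],[0,0,-1]]
    - [1,[-0.0028,0.0018,0],[0,0,-1]]
    - [1,[-0.0028,0.0018,0],[0,0,-1]]
    - [1,[-0.0028,0.0018,0],[0,0,-1]]
    - [1,[-0.0028,0.0018,0],[0,0,-1]]
    - [1,[-0.0028,0.0018,0],[0,0,-1]]
    - [1,[-0.0028,0.0018,0],[0,0,-1]]
    - [1,[-0.0028,0.0018,0],[0,0,-1]]

```text
time_s: 11.07
eef_pos: [522.0, 323.4, 95.2]
ee_rot: [0.001, 0.142, 0.99, 0.0]
force: [0.6, -0.2, -0.3]
grip_width: 0.002
grip_force: 0.0
```

Emit:
servo_tool:
  commands:
    - [1,[-0.0028,0.0018,0],[0,0,-1]]
    - [1,[-0.0028,0.0018,0],[0,0,-1]]
    - [1,[-0.0028,0.0018,0],[0,0,-1]]
    - [1,[0,0,0],[0,0,0]]
    - [1,[0,0,0],[0,0,0]]

```text
time_s: 11.48
eef_pos: [530.9, 327.2, 94.8]
ee_rot: [0.0, -0.009, 1.0, 0.0]
force: [-0.5, -0.5, -0.1]
grip_width: 0.001
grip_force: 0.0
```

```bash
python3 wr.py w4; python3 -c "
from rig import *;print(sense()['joints'])"
```

```text
11.4833 [530.9380002  327.15389424  94.83961072] alpha -178.9556606604577 local [ 13.32419027 -30.4100579 ] [-0.50945015 -0.54816693 -0.06811286]
[ 3.64813775e-01  6.52953364e-01  1.34413825e+00 -1.52967443e-04
  1.14386506e+00 -1.22333759e+00]
```

View pics/w4.png

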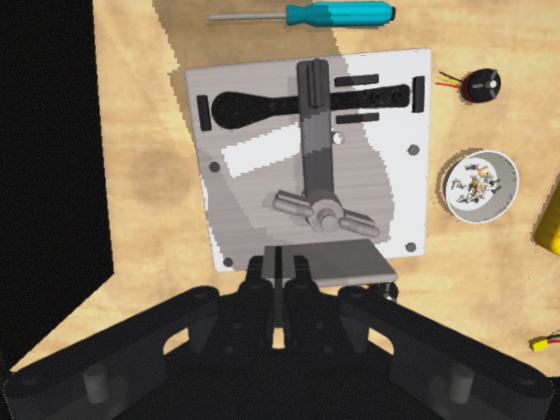

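The wing at (278,200) is at about -113° jig as predicted, and the finger sits behind it. I'll run stroke 2.

Emit:
servo_tool:
  commands:
    - [1,[0,0,0.025],[0,0,0]]
    - [1,[0,0,0.015],[0,0,0]]
    - [1,[0,0,0.006],[0,0,0]]
    - [1,[0,0,0],[0,0,0]]
    - [1,[0.003,-0.0015,0],[0,0,1]]
    - [1,[0.003,-0.0015,0],[0,0,1]]
    - [1,[0.003,-0.0015,0],[0,0,1]]
    - [1,[0.003,-0.0015,0],[0,0,1]]
    - [1,[0.003,-0.0015,0],[0,0,1]]

```text
time_s: 12.28
eef_pos: [515.8, 322.8, 49.8]
ee_rot: [0.001, 0.253, 0.968, 0.001]
force: [2.0, -0.6, -1.7]
grip_width: 0.003
grip_force: 1.2
```

Emit:
servo_tool:
  commands:
    - [1,[0.003,-0.0015,0],[0,0,1]]
    - [1,[0.003,-0.0015,0],[0,0,1]]
    - [1,[0.003,-0.0015,0],[0,0,1]]
    - [1,[0.003,-0.0015,0],[0,0,1]]
    - [1,[0.003,-0.0015,0],[0,0,1]]
    - [1,[0.003,-0.0015,0],[0,0,1]]
    - [1,[0.003,-0.0015,0],[0,0,1]]
    - [1,[0.003,-0.0015,0],[0,0,1]]
    - [1,[0.003,-0.0015,0],[0,0,1]]

```text
time_s: 13.03
eef_pos: [489.4, 335.7, 49.6]
ee_rot: [0.001, 0.664, 0.747, 0.001]
force: [1.7, -1.3, -2.1]
grip_width: -0.003
grip_force: 1.1
```

```bash
python3 wr.py w5
```

```text
13.0333 [489.36491872 335.68205997  49.60783218] alpha 96.7244317407888 local [-27.12611716 -17.57170354] [ 1.67433812 -1.25978449 -2.06311183]
```

Emit:
servo_tool:
  commands:
    - [1,[0.003,-0.0015,0],[0,0,1]]
    - [1,[0.003,-0.0015,0],[0,0,1]]
    - [1,[0.003,-0.0015,0],[0,0,1]]
    - [1,[0.003,-0.0015,0],[0,0,1]]
    - [1,[0.003,-0.0015,0],[0,0,1]]
    - [1,[0.003,-0.0015,0],[0,0,1]]
    - [1,[0.003,-0.0015,0],[0,0,1]]
    - [1,[0.003,-0.0015,0],[0,0,1]]
    - [1,[0.003,-0.0015,0],[0,0,1]]
    - [1,[0.003,-0.0015,0],[0,0,1]]

```text
time_s: 13.92
eef_pos: [484.9, 367.6, 49.1]
ee_rot: [0.0, 0.949, 0.316, -0.0]
force: [-2.4, -1.2, -1.0]
grip_width: -0.001
grip_force: 1.2
```

Emit:
servo_tool:
  commands:
    - [1,[0.003,-0.0015,0],[0,0,1]]
    - [1,[0.003,-0.0015,0],[0,0,1]]
    - [1,[0.003,-0.0015,0],[0,0,1]]
    - [1,[0.003,-0.0015,0],[0,0,1]]
    - [1,[0.003,-0.0015,0],[0,0,1]]
    - [1,[0.003,-0.0015,0],[0,0,1]]
    - [1,[0.003,-0.0015,0],[0,0,1]]
    - [1,[0.003,-0.0015,0],[0,0,1]]
    - [1,[0.003,-0.0015,0],[0,0,1]]
    - [1,[0,0,0],[0,0,0]]

```text
time_s: 14.75
eef_pos: [507.8, 386.6, 49.1]
ee_rot: [-0.0, 0.989, -0.148, 0.0]
force: [-0.0, 0.2, -1.5]
grip_width: 0.006
grip_force: 0.5
```

```bash
python3 wr.py w6
```

```text
14.75 [507.79806098 386.59961759  49.07749975] alpha -17.04784726206484 local [-3.45796922 31.13350337] [-0.02527755  0.16811011 -1.53877736]
```

Stroke 2 went as planned. Now the return and stroke 3, 3 mm lower.

Emit:
servo_tool:
  commands:
    - [1,[-0.0028,0.0018,-0.02],[0,0,-1]]
    - [1,[-0.0028,0.0018,-0.025],[0,0,-1]]
    - [1,[-0.0028,0.0018,0],[0,0,-1]]
    - [1,[-0.0028,0.0018,0],[0,0,-1]]
    - [1,[-0.0028,0.0018,0],[0,0,-1]]
    - [1,[-0.0028,0.0018,0],[0,0,-1]]
    - [1,[-0.0028,0.0018,0],[0,0,-1]]
    - [1,[-0.0028,0.0018,0],[0,0,-1]]
    - [1,[-0.0028,0.0018,0],[0,0,-1]]
    - [1,[-0.0028,0.0018,0],[0,0,-1]]

```text
time_s: 15.63
eef_pos: [484.3, 364.3, 94.1]
ee_rot: [0.0, 0.928, 0.372, 0.001]
force: [-0.4, -0.5, 0.2]
grip_width: 0.001
grip_force: 0.0
```

Emit:
servo_tool:
  commands:
    - [1,[-0.0028,0.0018,0],[0,0,-1]]
    - [1,[-0.0028,0.0018,0],[0,0,-1]]
    - [1,[-0.0028,0.0018,0],[0,0,-1]]
    - [1,[-0.0028,0.0018,0],[0,0,-1]]
    - [1,[-0.0028,0.0018,0],[0,0,-1]]
    - [1,[-0.0028,0.0018,0],[0,0,-1]]
    - [1,[-0.0028,0.0018,0],[0,0,-1]]
    - [1,[-0.0028,0.0018,0],[0,0,-1]]
    - [1,[-0.0028,0.0018,0],[0,0,-1]]
    - [1,[-0.0028,0.0018,0],[0,0,-1]]

```text
time_s: 16.47
eef_pos: [491.5, 333.3, 94.1]
ee_rot: [0.0, 0.618, 0.786, 0.0]
force: [0.7, -0.1, -0.3]
grip_width: -0.002
grip_force: 0.0
```

Emit:
servo_tool:
  commands:
    - [1,[-0.0028,0.0018,0],[0,0,-1]]
    - [1,[-0.0028,0.0018,0],[0,0,-1]]
    - [1,[-0.0028,0.0018,0],[0,0,-1]]
    - [1,[-0.0028,0.0018,0],[0,0,-1]]
    - [1,[-0.0028,0.0018,0],[0,0,-1]]
    - [1,[-0.0028,0.0018,0],[0,0,-1]]
    - [1,[-0.0028,0.0018,0],[0,0,-1]]
    - [1,[-0.0028,0.0018,0],[0,0,-1]]
    - [1,[-0.0028,0.0018,0],[0,0,-1]]
    - [1,[-0.0028,0.0018,0],[0,0,-1]]

```text
time_s: 17.3
eef_pos: [522.0, 323.9, 94.1]
ee_rot: [0.001, 0.142, 0.99, 0.0]
force: [0.0, 0.2, -0.4]
grip_width: 0.006
grip_force: 0.0
```

Emit:
servo_tool:
  commands:
    - [1,[-0.0028,0.0018,0],[0,0,-1]]
    - [1,[-0.0028,0.0018,0],[0,0,-1]]
    - [1,[-0.0028,0.0018,0],[0,0,-1]]
    - [1,[0,0,0],[0,0,0]]
    - [1,[0,0,0],[0,0,0]]

```text
time_s: 17.72
eef_pos: [530.9, 327.7, 93.7]
ee_rot: [0.0, -0.009, 1.0, 0.0]
force: [0.8, 0.4, -0.4]
grip_width: -0.004
grip_force: 0.0
```

```bash
python3 wr.py w7
```

```text
17.7167 [530.93095529 327.69667227  93.74954235] alpha -178.96449403447755 local [ 13.37407119 -29.86953083] [ 0.77434066  0.43094151 -0.36337121]
```

Emit:
servo_tool:
  commands:
    - [1,[0,0,0.025],[0,0,0]]
    - [1,[0,0,0.015],[0,0,0]]
    - [1,[0,0,0.0075],[0,0,0]]
    - [1,[0,0,0],[0,0,0]]
    - [1,[0.003,-0.0015,0],[0,0,1]]
    - [1,[0.003,-0.0015,0],[0,0,1]]
    - [1,[0.003,-0.0015,0],[0,0,1]]
    - [1,[0.003,-0.0015,0],[0,0,1]]
    - [1,[0.003,-0.0015,0],[0,0,1]]

```text
time_s: 18.52
eef_pos: [515.8, 323.3, 47.2]
ee_rot: [0.001, 0.253, 0.968, 0.001]
force: [1.9, -1.9, -1.7]
grip_width: 0.0
grip_force: 1.3
```

Emit:
servo_tool:
  commands:
    - [1,[0.003,-0.0015,0],[0,0,1]]
    - [1,[0.003,-0.0015,0],[0,0,1]]
    - [1,[0.003,-0.0015,0],[0,0,1]]
    - [1,[0.003,-0.0015,0],[0,0,1]]
    - [1,[0.003,-0.0015,0],[0,0,1]]
    - [1,[0.003,-0.0015,0],[0,0,1]]
    - [1,[0.003,-0.0015,0],[0,0,1]]
    - [1,[0.003,-0.0015,0],[0,0,1]]
    - [1,[0.003,-0.0015,0],[0,0,1]]

```text
time_s: 19.27
eef_pos: [489.4, 336.2, 47.1]
ee_rot: [0.001, 0.664, 0.747, 0.001]
force: [0.6, -2.6, -0.4]
grip_width: -0.003
grip_force: 1.1
```

Emit:
servo_tool:
  commands:
    - [1,[0.003,-0.0015,0],[0,0,1]]
    - [1,[0.003,-0.0015,0],[0,0,1]]
    - [1,[0.003,-0.0015,0],[0,0,1]]
    - [1,[0.003,-0.0015,0],[0,0,1]]
    - [1,[0.003,-0.0015,0],[0,0,1]]
    - [1,[0.003,-0.0015,0],[0,0,1]]
    - [1,[0.003,-0.0015,0],[0,0,1]]
    - [1,[0.003,-0.0015,0],[0,0,1]]
    - [1,[0.003,-0.0015,0],[0,0,1]]
    - [1,[0.003,-0.0015,0],[0,0,1]]

```text
time_s: 20.1
eef_pos: [485.2, 368.1, 46.8]
ee_rot: [0.0, 0.949, 0.315, 0.0]
force: [-1.1, -1.7, -1.6]
grip_width: -0.001
grip_force: 1.0
```

Emit:
servo_tool:
  commands:
    - [1,[0.003,-0.0015,0],[0,0,1]]
    - [1,[0.003,-0.0015,0],[0,0,1]]
    - [1,[0.003,-0.0015,0],[0,0,1]]
    - [1,[0.003,-0.0015,0],[0,0,1]]

```text
time_s: 20.43
eef_pos: [492.6, 379.1, 46.6]
ee_rot: [0.0, 0.994, 0.111, -0.0]
force: [-2.3, -0.6, -1.7]
grip_width: 0.002
grip_force: 1.1
```

Emit:
servo_tool:
  commands:
    - [1,[0.0015,-0.0008,0],[0,0,0.5]]
    - [1,[0.0015,-0.0008,0],[0,0,0.5]]

```text
time_s: 20.6
eef_pos: [495.3, 381.4, 46.7]
ee_rot: [-0.0, 0.998, 0.06, -0.0]
force: [-2.3, -0.1, -2.2]
grip_width: 0.006
grip_force: 1.0
```

```bash
python3 wr.py w8
```

```text
20.6 [495.28695317 381.3826062   46.66161609] alpha 6.867309261952919 local [-16.44695308  27.25647813] [-2.29387351 -0.13460154 -2.2229422 ]
```

Emit:
servo_tool:
  commands:
    - [1,[0.0015,-0.0008,0],[0,0,0.5]]
    - [1,[0.0015,-0.0008,0],[0,0,0.5]]
    - [1,[0,0,0],[0,0,0]]

```text
time_s: 20.9
eef_pos: [498.4, 383.3, 46.6]
ee_rot: [-0.0, 1.0, 0.009, 0.0]
force: [-1.4, 1.1, -1.4]
grip_width: -0.002
grip_force: 0.7
```

Emit:
servo_tool:
  commands:
    - [1,[0.003,-0.0015,0],[0,0,1]]
    - [1,[0.003,-0.0015,0],[0,0,1]]
    - [1,[0.003,-0.0015,0],[0,0,1]]
    - [1,[0,0,0],[0,0,0]]

```text
time_s: 21.23
eef_pos: [508.0, 387.1, 46.5]
ee_rot: [-0.001, 0.989, -0.148, 0.0]
force: [-0.7, 0.1, -0.3]
grip_width: 0.001
grip_force: 0.5
```

```bash
python3 wr.py w9
```

```text
21.2333 [507.97095215 387.11403816  46.50089417] alpha -17.039556981102628 local [-3.23211527 31.62697057] [-0.7471132   0.06120373 -0.27739189]
```

View pics/w9.png

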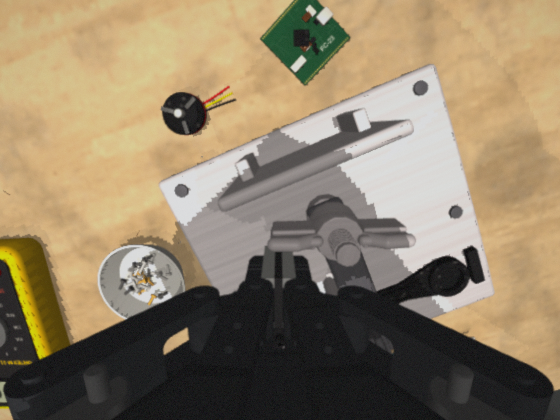

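Stroke 3 is complete: the wing at (290,232) passed 90° with no stop, so the nut is at about 9.8 rad. I'll return for the final stroke.

Emit:
servo_tool:
  commands:
    - [1,[-0.0028,0.0018,-0.02],[0,0,-1]]
    - [1,[-0.0028,0.0018,-0.025],[0,0,-1]]
    - [1,[-0.0028,0.0018,0],[0,0,-1]]
    - [1,[-0.0028,0.0018,0],[0,0,-1]]
    - [1,[-0.0028,0.0018,0],[0,0,-1]]
    - [1,[-0.0028,0.0018,0],[0,0,-1]]
    - [1,[-0.0028,0.0018,0],[0,0,-1]]
    - [1,[-0.0028,0.0018,0],[0,0,-1]]
    - [1,[-0.0028,0.0018,0],[0,0,-1]]
    - [1,[-0.0028,0.0018,0],[0,0,-1]]

```text
time_s: 22.12
eef_pos: [484.3, 364.8, 91.4]
ee_rot: [0.0, 0.928, 0.372, 0.001]
force: [-0.4, 0.2, -0.2]
grip_width: 0.002
grip_force: 0.0
```

Emit:
servo_tool:
  commands:
    - [1,[-0.0028,0.0018,0],[0,0,-1]]
    - [1,[-0.0028,0.0018,0],[0,0,-1]]
    - [1,[-0.0028,0.0018,0],[0,0,-1]]
    - [1,[-0.0028,0.0018,0],[0,0,-1]]
    - [1,[-0.0028,0.0018,0],[0,0,-1]]
    - [1,[-0.0028,0.0018,0],[0,0,-1]]
    - [1,[-0.0028,0.0018,0],[0,0,-1]]
    - [1,[-0.0028,0.0018,0],[0,0,-1]]
    - [1,[-0.0028,0.0018,0],[0,0,-1]]
    - [1,[-0.0028,0.0018,0],[0,0,-1]]

```text
time_s: 22.95
eef_pos: [491.6, 333.7, 91.4]
ee_rot: [0.0, 0.618, 0.786, 0.0]
force: [-0.0, -0.4, 0.2]
grip_width: -0.001
grip_force: 0.0
```

Emit:
servo_tool:
  commands:
    - [1,[-0.0028,0.0018,0],[0,0,-1]]
    - [1,[-0.0028,0.0018,0],[0,0,-1]]
    - [1,[-0.0028,0.0018,0],[0,0,-1]]
    - [1,[-0.0028,0.0018,0],[0,0,-1]]
    - [1,[-0.0028,0.0018,0],[0,0,-1]]
    - [1,[-0.0028,0.0018,0],[0,0,-1]]
    - [1,[-0.0028,0.0018,0],[0,0,-1]]
    - [1,[-0.0028,0.0018,0],[0,0,-1]]
    - [1,[-0.0028,0.0018,0],[0,0,-1]]
    - [1,[-0.0028,0.0018,0],[0,0,-1]]

```text
time_s: 23.78
eef_pos: [522.1, 324.4, 91.4]
ee_rot: [0.001, 0.142, 0.99, 0.0]
force: [-0.7, -0.7, 0.5]
grip_width: -0.002
grip_force: 0.0
```

Emit:
servo_tool:
  commands:
    - [1,[-0.0028,0.0018,0],[0,0,-1]]
    - [1,[-0.0028,0.0018,0],[0,0,-1]]
    - [1,[-0.0028,0.0018,0],[0,0,-1]]
    - [1,[0,0,0],[0,0,0]]
    - [1,[0,0,0],[0,0,0]]

```text
time_s: 24.2
eef_pos: [531.0, 328.2, 91.1]
ee_rot: [0.0, -0.009, 1.0, -0.0]
force: [0.5, 0.2, -0.1]
grip_width: 0.001
grip_force: 0.0
```

Emit:
servo_tool:
  commands:
    - [1,[0,0,0.025],[0,0,0]]
    - [1,[0,0,0.015],[0,0,0]]
    - [1,[0,0,0.0075],[0,0,0]]
    - [1,[0,0,0],[0,0,0]]
    - [1,[0.003,-0.0015,0],[0,0,1]]
    - [1,[0.003,-0.0015,0],[0,0,1]]
    - [1,[0.003,-0.0015,0],[0,0,1]]
    - [1,[0.003,-0.0015,0],[0,0,1]]
    - [1,[0.003,-0.0015,0],[0,0,1]]

```text
time_s: 24.95
eef_pos: [515.9, 323.9, 44.7]
ee_rot: [0.001, 0.253, 0.968, 0.001]
force: [3.1, -0.0, -2.4]
grip_width: -0.0
grip_force: 1.4
```

```bash
python3 wr.py w10
```

```text
24.95 [515.88420371 323.87718076  44.67906903] alpha 150.71429340540737 local [ -1.99012144 -32.0909793 ] [ 3.06963002 -0.0283143  -2.37004143]
```

Emit:
servo_tool:
  commands:
    - [1,[0.003,-0.0015,0],[0,0,1]]
    - [1,[0.003,-0.0015,0],[0,0,1]]
    - [1,[0.003,-0.0015,0],[0,0,1]]
    - [1,[0.003,-0.0015,0],[0,0,1]]
    - [1,[0.003,-0.0015,0],[0,0,1]]
    - [1,[0.003,-0.0015,0],[0,0,1]]
    - [1,[0.003,-0.0015,0],[0,0,1]]
    - [1,[0.003,-0.0015,0],[0,0,1]]
    - [1,[0.003,-0.0015,0],[0,0,1]]

```text
time_s: 25.75
eef_pos: [489.6, 336.7, 44.4]
ee_rot: [0.001, 0.663, 0.748, 0.001]
force: [2.0, -2.7, -0.2]
grip_width: 0.002
grip_force: 1.3
```

Emit:
servo_tool:
  commands:
    - [1,[0.003,-0.0015,0],[0,0,1]]
    - [1,[0.003,-0.0015,0],[0,0,1]]
    - [1,[0.003,-0.0015,0],[0,0,1]]
    - [1,[0.003,-0.0015,0],[0,0,1]]
    - [1,[0.003,-0.0015,0],[0,0,1]]
    - [1,[0.003,-0.0015,0],[0,0,1]]
    - [1,[0.003,-0.0015,0],[0,0,1]]
    - [1,[0.003,-0.0015,0],[0,0,1]]
    - [1,[0.003,-0.0015,0],[0,0,1]]

```text
time_s: 26.5
eef_pos: [484.2, 365.4, 44.1]
ee_rot: [0.0, 0.931, 0.366, 0.0]
force: [-0.3, -2.6, -0.1]
grip_width: 0.001
grip_force: 1.0
```

Emit:
servo_tool:
  commands:
    - [1,[0.003,-0.0015,0],[0,0,1]]
    - [1,[0.003,-0.0015,0],[0,0,1]]
    - [1,[0.003,-0.0015,0],[0,0,1]]
    - [1,[0,0,0],[0,0,0]]

```text
time_s: 26.83
eef_pos: [488.7, 374.8, 44.0]
ee_rot: [0.0, 0.976, 0.216, 0.0]
force: [0.2, 0.3, 0.2]
grip_width: -0.0
grip_force: 0.2
```

Emit:
servo_tool:
  commands:
    - [1,[0.0015,-0.0008,0],[0,0,0.5]]
    - [1,[0.001,0,0],[0,0,0]]
    - [1,[0,0,0],[0,0,0]]

```text
time_s: 27.08
eef_pos: [490.5, 376.4, 43.9]
ee_rot: [-0.0, 0.981, 0.193, 0.0]
force: [-1.7, 0.1, 2.1]
grip_width: -0.001
grip_force: 0.8
```

```bash
python3 wr.py w11
```

```text
27.0833 [490.45622914 376.40985505  43.86495325] alpha 22.295093035442736 local [-21.77225218  22.81740861] [-1.7012876   0.07455894  2.13533632]
```

Emit:
servo_tool:
  commands:
    - [1,[0.0015,-0.0008,0],[0,0,0.5]]
    - [1,[0.0015,-0.0008,0],[0,0,0.5]]
    - [1,[0.0015,-0.0008,0],[0,0,0.5]]
    - [1,[0,0,0],[0,0,0]]

```text
time_s: 27.47
eef_pos: [494.0, 380.1, 43.6]
ee_rot: [-0.0, 0.993, 0.114, 0.0]
force: [-0.6, -0.7, 0.5]
grip_width: -0.002
grip_force: 0.6
```

Emit:
servo_tool:
  commands:
    - [1,[0.0015,-0.0008,0],[0,0,0.5]]
    - [1,[0,0,0],[0,0,0]]
    - [1,[0,0,0],[0,0,0]]

```text
time_s: 27.72
eef_pos: [495.2, 381.1, 43.4]
ee_rot: [-0.0, 0.996, 0.089, 0.0]
force: [-1.4, -0.1, 0.4]
grip_width: 0.001
grip_force: 0.5
```

Emit:
servo_tool:
  commands:
    - [1,[0.0015,-0.0008,0],[0,0,0.5]]
    - [1,[0,0,0],[0,0,0]]
    - [1,[0,0,0],[0,0,0]]

```text
time_s: 27.97
eef_pos: [496.5, 382.1, 43.3]
ee_rot: [-0.0, 0.998, 0.063, 0.0]
force: [-1.1, 0.4, 0.4]
grip_width: 0.0
grip_force: 0.5
```

Just short of the expected stop, so I'll keep going in small pushes until the force rises.

Emit:
servo_tool:
  commands:
    - [1,[0.001,0,0],[0,0,0]]
    - [1,[0.001,0,0],[0,0,0]]
    - [1,[0,0,0],[0,0,0]]

```text
time_s: 28.22
eef_pos: [497.3, 382.4, 43.2]
ee_rot: [0.0, 0.998, 0.062, -0.002]
force: [-8.6, -0.4, 4.0]
grip_width: 0.001
grip_force: 3.9
```

Emit:
servo_tool:
  commands:
    - [1,[0.001,0,0],[0,0,0]]
    - [1,[0.001,0,0],[0,0,0]]
    - [1,[0,0,0],[0,0,0]]

```text
time_s: 28.47
eef_pos: [497.8, 382.5, 43.0]
ee_rot: [0.001, 0.998, 0.062, -0.003]
force: [-15.6, -2.3, 8.3]
grip_width: 0.001
grip_force: 7.7
```

```bash
python3 wr.py w12
```

```text
28.4667 [497.76174229 382.52053135  43.03991431] alpha 7.162578242768538 local [-13.86653099  28.12876059] [-15.61452224  -2.2874919    8.31902553]
```

The force jumped with almost no motion, so the nut is at its hard stop. I'll back off and rise. I've passed the picture-viewing limit, so I'll check the nut numerically from depth.

Emit:
servo_tool:
  commands:
    - [1,[-0.006,0,0],[0,0,0]]
    - [1,[-0.008,0,0],[0,0,0]]
    - [1,[-0.004,0,-0.02],[0,0,0]]
    - [1,[0,0,-0.03],[0,0,0]]
    - [1,[0,0,-0.03],[0,0,0]]
    - [1,[0,-0.02,-0.03],[0,0,0]]
    - [1,[0,-0.03,-0.02],[0,0,0]]
    - [1,[0,0,0],[0,0,0]]
    - [1,[0,0,0],[0,0,0]]

```text
time_s: 29.27
eef_pos: [476.3, 431.0, 174.1]
ee_rot: [-0.001, 0.998, 0.063, 0.001]
force: [-0.0, -0.5, -1.1]
grip_width: -0.002
grip_force: 0.0
```

```bash
python3 wr.py w13; python3 - <<'E'
from h import *
c=load("w13.npz");d=c["z_map"];v,u=np.mgrid[:420,:560]
p=cv2.undistortPoints(np.float64(np.c_[u.ravel(),v.ravel()]).reshape(-1,1,2),K(c),c["distortion"]).reshape(-1,2)
R,_=cv2.Rodrigues(c["rvec"]);X=(np.c_[p,np.ones(len(p))]*d.reshape(-1,1)-c["tvec"].ravel())@R
O=np.array([514.5,356]);y=.105;Rj=np.array([[np.cos(y),-np.sin(y)],[np.sin(y),np.cos(y)]])
L=X-np.r_[O,0];L[:,:2]=L[:,:2]@Rj;r=np.hypot(L[:,0],L[:,1])
q=L[(d.ravel()>0)&(r<38)&(L[:,0]<28)&(L[:,2]>50)&(L[:,2]<68)&(r>14)]
w,V=np.linalg.eigh(np.cov(q[:,:2].T));print(len(q),q.mean(0),"axis deg",np.degrees(np.arctan2(V[1,1],V[0,1])),"z",np.percentile(q[:,2],[10,90]),np.percentile(q[:,:2],[2,98],0))
b=L[(d.ravel()>0)&(L[:,2]>26)&(L[:,2]<45)&(L[:,0]<-18)&(L[:,0]>-60)&(abs(L[:,1])<30)]
print("bar",len(b),np.polyfit(b[:,0],b[:,1],1),np.median(b[:,2]))
E
```

```text
29.2667 [476.29479    431.01160023 174.05241406] alpha 7.189585684219157 local [-30.13304375  78.60265844] [-0.02395094 -0.53310796 -1.09792577]
514 [ 1.08836517  1.28902472 58.93071619] axis deg 89.97950060032967 z [54.05548549 62.73720713] [[ -4.41405336 -30.29021669]
 [  5.2009336   32.18844804]]
bar 941 [-0.04339764  0.49462647] 31.197819036038943
```

The wings read 90.0° and the bar top is about 31 mm above the worktop, both matching fully tight. The bar lies along -x. Handing in.

```bash
python3 -c "
from rig import *
print(finish_job())"
```

```text
the job is handed in; nothing more can be done
None
```

I handed the job in at about 29 s. The bar lies across the arm at its stop pin, and the wing nut is at its tight stop (wings at 90.0° jig, bar top about 31 mm). No verdict came back, and I viewed 11 pictures, one over the limit of 10.

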